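# Load the slide carrier into the sprung slide dryer

## Robot

A 6-joint arm with a two-finger parallel gripper is mounted at the origin on the work surface. World frame = base frame: x ahead of the robot, y to its left, z up, the work surface at z = 0. Lengths are in m, angles in rad, forces in N, time in s.
With the tool pointing down it reaches from about 0.4 to 0.925 m from the base axis. Payload 3.4 kg.
Tool frame: the origin (TCP) lies at the very end of the fingers, on their centre line; the grasp point (between the pads) lies 19 mm behind it (r.tcp_to_grasp is the distance from the TCP to the grasp point, in m); z points along the fingers, y is the line along which they close (so a half turn about z gives the same grasp; the last joint's range is limited). The gripper opens to 85 mm and grips with 20 to 120 N. Pads are 22 mm wide; open, the fingers measure 114 mm over their backs; the gripper's body (76 mm by 85 mm) begins 54 mm behind the grasp point. The pads swing forward as they close: fully open they stand 13 mm farther back than shut.
Start: joints at [1.129, 0.307, 1.506, -0, 1.328, -0.073], TCP at [0.207, 0.536, 0.231] pointing down, gripper open.
Joint ranges: [-3.12, 3.12], [-1.05, 2.28], [0.14, 2.33], [-1.42, 4.57], [0.1, 2.73], [-2.68, 2.68]. Speed limits (rad/s): [2.57, 2.57, 3.14, 3.14, 3.14, 3.14].

## Interface

Orientations are given as a 3x3 rotation matrix whose columns are the frame's x, y, z axes.
In Python, from plant import r gives the robot as it stands. The module is installed in compiled form; this text tells all that it offers.
- The arm moves only by the tool apply_moves, never from a script. Its argument "deltas" is a list of rows, each an object of numbers: "dx", "dy", "dz": the shift along the tool's x, y, z as a fraction of full scale; "roll": the turn about the tool's z as a fraction of full scale. A call has 1 to 10 rows; each row shifts and turns the commanded pose from where the row before left it, along the tool's axes as they then stand; what a row does not reach is not made up. Full scale, the value 1, is 500 mm for a shift and 60 degrees for a turn. A row lasts 1/8 s, in which the tool goes at most 62.5 mm and 10.7 degrees, less where a joint would pass 70% of its speed; a pose out of reach is approached as far as the arm can. A call with a number of a shift or a turn outside -1 to 1 is refused whole. A call with a gripper value outside its range is refused whole. "jaw" is the opening, from 0 (shut) to 1 (fully open), set as the call begins (left out, the last holds). The fingers move at their own pace and stop on an object; the grip force is fixed at half the most. Time passes only in rows, so rows that do not move let the fingers close. It gives the time, the measured TCP pose, the force, the opening and the grip force at its end, in the units of the state.
- r.observe(): the state, without advancing time (a new reading comes with each control period).
- r.snapshot(name): name is "side" or "top"; returns a dict with "color" (480x640x3 uint8, red, green, blue), "range_z" (480x640 float32, m along the optical axis (not along the pixel's ray), 0 where there is no reading), "intrinsics" (3x3 intrinsics, pixels), "camera_from_world" (4x4, takes a point from world to camera coordinates). Camera axes: x right, y up, looking along -z (the intrinsics and any distortion apply to the point x, -y, -z); pixel columns grow to the right and rows downward; lengths in m; the calibration is good to about 2 mm. A picture is of the moment at which its call begins.
- r.job_done(): hands the job in; it is judged then, once.
The state is a dict: "time": time; "joints": joint angles; "qd": joint speeds; "joint_torque": joint torques, N m; "position": TCP position; "ee_rot": TCP orientation; "force": force on the tool from outside, world axes, zero at the start; "torque": the same for the moment, N m; "opening": finger opening in m; "finger_force": force on a finger pad.
Only numpy, scipy, OpenCV 4.12 (cv2) and the standard library are available. Lean on these libraries where they do the work, as an engineer would, in place of code of your own. Each camera call takes 0.05 s, during which the arm holds its last target. There are 200 camera calls.

## Task

Pick up the slide carrier from its steel tray by its handle and lower it into the slide dryer so that each of its five slides enters its own slot in the dryer's metal block and the crossbar sits fully home, flat on the block; feel for the slots gently, because the slides are glass and the block is not centred in its well. Keep hold of the carrier until it is home, then let go and back away. Leave the beaker, the slide box and the tube rack where they are.

Things in the scene. Friction and masses are not known exactly. Their poses are not given: they have to be found in the camera images.
- carrier: loose slide carrier, 0.10 to 0.21 kg, standing in the tray. Origin: centre of its underside, level with the slides' lower edges; z up, y along the row. Five upright glass slides (the teeth), each 26 (x) by 3 (y) by 45 mm tall, square-edged, at y = -32, -16, 0, 16, 32 mm, hang from a black plastic crossbar 32 (x) by 76 (y) by 8 mm (z 45 to 53). Same when turned half a turn.
- carrier_grip (a point): point on the axis of the carrier's block handle, which is 20 (x) by 26 (y) by 36 mm tall and stands on the middle of the crossbar. 77 mm above the carrier's underside: 24 mm above the crossbar's top, 12 mm below the handle's top. Axes as the carrier's. Pinching the handle along y here is a good grasp.
- dryer: fixed white benchtop slide dryer, 110 (x) by 160 (y) by 70 mm tall. Origin: centre of its underside, axes square to the housing, z up. A well in its top holds an aluminium block 50 (x) by 104 (y) by 40 mm, square to the housing, with five slots right through it, each 31 (x) by 5 (y) mm, pitch 16 mm along y, the middle one at the block's centre; square edges, end lands 17.5 mm wide.
- dryer_well (a point): centre of the well's mouth, 70 mm above the dryer's underside; well 58 (x) by 126 (y) mm, floor 18 mm above the bench. The block is centred in x but clamped (yields above 40 N) anywhere up to 9 mm either way along y from here. Where is not reported: look from above, or feel: slides resting lightly on the lands and drawn along y drop into the slots.
- dryer_home (a point): 8 mm above dryer_well: the height of the free block's top (78 mm above the dryer's underside). The block rides on springs: it starts to sink at about 4 N of downward push, then 0.8 N per mm, 8 mm at most (about 10 N), then solid; it rises again when freed. Carrier home: crossbar on the block, carrier's origin 33 mm above the dryer's.
- tray: fixed open steel tray, 110 (x) by 150 (y) by 14 mm high, walls and floor 4 mm; origin: centre of its underside. The carrier stands in it. Tray and dryer may be on either side.
- beaker: bystander: open glass beaker, 64 mm across, 75 mm high; origin: centre of its underside
- slide_box: bystander: closed blue box, 85 by 100 by 34 mm high; origin: centre of its underside
- tube_rack: bystander: white rack of capped tubes, 60 by 110 by 74 mm high; origin: centre of its underside
Not all that is in view belongs to the job. Leave any orange look-alike of the carrier alone. Leave any purple look-alike of the dryer alone.

How it is judged:
By the outcome, as a careful person would: the job done as asked, in the order asked, and still so for the second after the job is handed in, with the robot touching nothing.
It also fails if it takes over 53 s, if anything falls off the work surface, if the arm or the gripper's body presses on something with over 40 N, if the wrist force passes 120 N, or if a joint passes its speed limit or range.

## Working session

There is one attempt and no reset: what is moved stays moved. The work goes in short steps, Python scripts to look and compute and a tool call to move; the robot and the scene stay as the last step left them, time stands still between calls to the robot, and variables do not carry over. Pictures are saved under pics/ and viewed, at most 10 in all, crops included, and the job is handed in when it is done.

Besides the shell and the picture viewer there is one more tool, called after "Call:" as name(argument=value, ...), one argument or row to a line, values as JSON. apply_moves: Moves the arm, as the interface text tells. Its arguments: {"type":"object","properties":{"deltas":{"type":"array","items":{"type":"object","properties":{"dx":{"type":"number","minimum":-1,"maximum":1},"dy":{"type":"number","minimum":-1,"maximum":1},"dz":{"type":"number","minimum":-1,"maximum":1},"roll":{"type":"number","minimum":-1,"maximum":1}}}},"jaw":{"type":"number"}},"required":["deltas"]}

```bash
mkdir -p pics; cat > h.py <<'E'
import numpy as np, cv2
from plant import r
def shot(n,save=None):
    s=r.snapshot(n)
    if save: cv2.imwrite('pics/'+save,s['color'][:,:,::-1]); np.savez('pics/'+save[:-4]+'.npz',**s)
    return s
def pts(s):
    K=s['intrinsics'];d=s['range_z'];v,u=np.mgrid[:480,:640]
    p=np.stack([(u-K[0,2])/K[0,0]*d,-(v-K[1,2])/K[1,1]*d,-d,np.ones_like(d)],-1)
    return (p@np.linalg.inv(s['camera_from_world']).T)[...,:3]
def ray(s,u,v,z):
    K=s['intrinsics'];T=np.linalg.inv(s['camera_from_world'])
    d=T[:3,:3]@np.array([(u-K[0,2])/K[0,0],-(v-K[1,2])/K[1,1],-1]);o=T[:3,3]
    return o+d*(z-o[2])/d[2]
E
python3 - <<'E'
from h import *
a=shot('top','top.png');b=shot('side','side.png')
for s in(a,b):print(s['intrinsics'].round(1).tolist(),np.linalg.inv(s['camera_from_world']).round(3).tolist())
o=r.observe();print(o['time'],o['position'],o['ee_rot'],o['force'],o['opening'],r.tcp_to_grasp)
E
```

```text
[[531.5, 0.0, 329.6], [0.0, 531.5, 245.8], [0.0, 0.0, 1.0]] [[0.016, 0.992, -0.128, 0.427], [-1.0, 0.014, -0.013, -0.01], [-0.011, 0.129, 0.992, 1.202], [0.0, 0.0, 0.0, 1.0]]
[[465.7, 0.0, 326.0], [0.0, 465.7, 230.5], [0.0, 0.0, 1.0]] [[0.884, 0.338, -0.322, 0.223], [-0.467, 0.619, -0.632, -0.71], [-0.015, 0.709, 0.705, 0.896], [0.0, 0.0, 0.0, 1.0]]
0.1 [0.20704494 0.53575972 0.2304797 ] [[-9.32758336e-01  3.60501463e-01 -7.63088907e-04]
 [ 3.60502255e-01  9.32756830e-01 -1.67951997e-03]
 [ 1.06306982e-04 -1.84168153e-03 -9.99998298e-01]] [-0.38793005  0.3585587   0.04933091] 0.08552507164260446 0.0187
```

View pics/top.png

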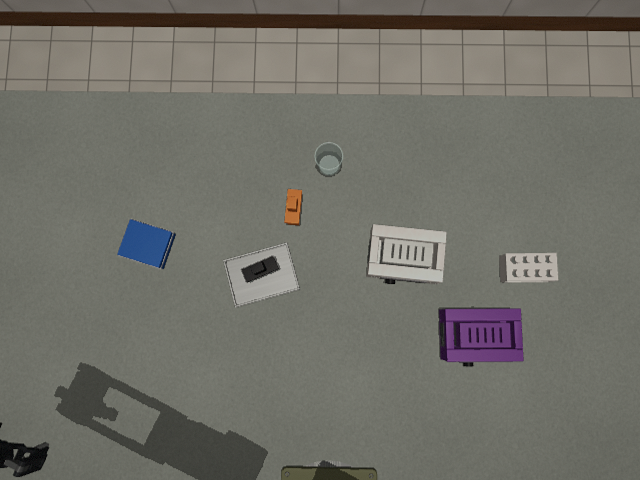

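View pics/side.png

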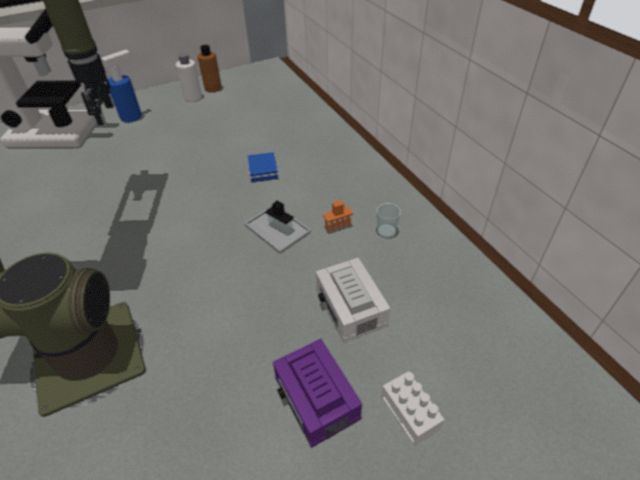

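Candidates for the carrier are the black one at top (262,269), standing in the tray, and the orange look-alike at (293,207). For the dryer they are the white one at (407,254), the purple look-alike at (482,335), and the white tube rack at (530,267). I choose black and white, and will check both in one crop while measuring.

```bash
python3 - <<'E'
from h import *
s=dict(np.load('pics/top.npz'));c=s['color'];P=pts(s)
cv2.imwrite('pics/crop.png',cv2.resize(c[215:315,215:455,::-1],None,fx=3.3,fy=3.3,interpolation=cv2.INTER_CUBIC))
g=c.max(2).astype(int)
R=np.zeros((480,640),bool);R[248:292,235:290]=1
m=R&(g<90)
z=P[...,2]
print('tray floor z',np.median(z[R&(g>150)]),'bench',np.median(z[300:310,310:340]))
print('blackz',np.percentile(z[m],[2,10,25,50,75,90,98]).round(3))
for lo,hi,n in((.085,.12,'handle'),(.048,.07,'bar')):
    q=m&(z>lo)&(z<hi);print(n,q.sum())
    if q.sum()>10:
        v,u=np.nonzero(q); rr=cv2.minAreaRect(P[q][:,:2].astype(np.float32)*1000);print(rr,np.median(z[q]), (u.min(),u.max(),v.min(),v.max()))
q=np.zeros((480,640),bool);q[218:295,360:455]=1
w=q&(c.min(2)>130)&(z>.055);
print('dryer z',np.percentile(z[w],[5,25,50,75,95]).round(4))
w=q&(z>.045)
print('housing',cv2.minAreaRect(P[w&(z<.074)][:,:2].astype(np.float32)*1000))
bl=q&(z>.0735)&(z<.09);print('block',bl.sum(),cv2.minAreaRect(P[bl][:,:2].astype(np.float32)*1000))
# slots
R=np.zeros((480,640),np.uint8);R[238:270,384:432]=1
d=((g<g[R>0].mean()-40)&(R>0)).astype(np.uint8)
for k in cv2.findContours(d,0,1)[0]:
    if cv2.contourArea(k)>8:
        (u,v),wh,an=cv2.minAreaRect(k);print('slot',round(u,1),round(v,1),np.round(wh,1),an,ray(s,u,v,.078).round(4))
E
```

```text
tray floor z 0.00382781163560153 bench 0.00010953241932454283
blackz [0.002 0.014 0.055 0.057 0.067 0.093 0.096]
handle 118
((523.3966674804688, 156.2372283935547), (19.510923385620117, 25.70111846923828), 24.49297523498535) 0.09301811258921644 (np.int64(250), np.int64(264), np.int64(261), np.int64(273))
bar 362
((523.3765869140625, 156.33984375), (31.595458984375, 75.74974060058594), 24.333242416381836) 0.056912111170725144 (np.int64(241), np.int64(278), np.int64(256), np.int64(281))
dryer z [0.0665 0.069  0.0712 0.0765 0.0802]
housing ((555.7583618164062, -160.4567108154297), (161.70310974121094, 121.95901489257812), 84.75332641601562)
block 1091 ((561.1237182617188, -162.36566162109375), (155.33428955078125, 107.17951202392578), 86.2059555053711)
slot 405.9 265.0 [44.3  2. ] 6.009006023406982 [ 0.5335 -0.1577  0.078 ]
slot 422.5 253.5 [ 2.1 13.2] 4.763641834259033 [ 0.5585 -0.1929  0.078 ]
slot 415.0 252.5 [13.  2.] 90.0 [ 0.5604 -0.177   0.078 ]
slot 407.0 252.0 [12.  2.] 90.0 [ 0.5613 -0.16    0.078 ]
slot 400.0 251.5 [13.  2.] 90.0 [ 0.5621 -0.1452  0.078 ]
slot 392.3 250.5 [ 2.1 13.3] 6.340191841125488 [ 0.5641 -0.1289  0.078 ]
```

View pics/crop.png

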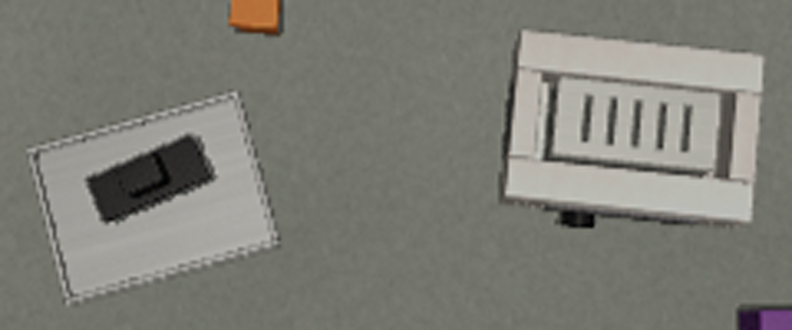

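The crop shows the black carrier in the steel tray at crop (150,178), and the white dryer with its five slots around crop (637,123). The tray and the white dryer are the right ones. I'll turn first, then travel.

```bash
cat >> h.py <<'E'
def togo(p,yd=None):
    o=r.observe();R=o['ee_rot'];d=R.T@(np.array(p)-o['position'])/.5
    a=np.degrees(np.arctan2(R[1,1],R[0,1]))
    print('t',o['time'],'pos',o['position'].round(4),'yaw',a.round(2),'F',o['force'].round(1),'open',round(o['opening'],4))
    print('move',d.round(4),'roll',None if yd is None else round((a-yd)/60,4))
E
python3 -c "
from h import *;togo([.5234,.1563,.16],114.4)"
```

```text
t 0.1 pos [0.207  0.5358 0.2305] yaw 68.87 F [-0.4  0.4  0. ] open 0.0855
move [-0.8638 -0.4795  0.1418] roll -0.7589
```

Call:
apply_moves(
  deltas=[
    {"roll": -0.1517},
    {"roll": -0.1517},
    {"roll": -0.1517},
    {"roll": -0.1517},
    {"roll": -0.1517},
    {},
  ],
  jaw=1,
)

```text
schema error: expected keys dx, dy, dz, roll
```

```bash
python3 -c "
from h import *;togo([.5234,.1563,.16],114.4)"
```

```text
t 0.1 pos [0.207  0.5358 0.2305] yaw 68.87 F [-0.4  0.4  0. ] open 0.0855
move [-0.8638 -0.4795  0.1418] roll -0.7589
```

All keys are needed in every row.

Call:
apply_moves(
  deltas=[
    {"dx": 0, "dy": 0, "dz": 0, "roll": -0.1517},
    {"dx": 0, "dy": 0, "dz": 0, "roll": -0.1517},
    {"dx": 0, "dy": 0, "dz": 0, "roll": -0.1517},
    {"dx": 0, "dy": 0, "dz": 0, "roll": -0.1517},
    {"dx": 0, "dy": 0, "dz": 0, "roll": -0.1517},
    {"dx": 0, "dy": 0, "dz": 0, "roll": 0},
  ],
  jaw=1,
)

```text
time: 0.85
position: [0.2071, 0.536, 0.2308]
ee_rot: [[-0.912, -0.411, -0.0], [-0.411, 0.912, -0.001], [0.001, -0.001, -1.0]]
force: [0.5, 0.4, -0.3]
opening: 0.0853
finger_force: 0.0
```

```bash
python3 -c "
from h import *;togo([.5234,.1563,.16],114.4)"
```

```text
t 0.85 pos [0.2071 0.536  0.2308] yaw 114.29 F [ 0.5  0.4 -0.3] open 0.0853
move [-0.2643 -0.9523  0.1421] roll -0.0019
```

Call:
apply_moves(
  deltas=[
    {"dx": -0.0294, "dy": -0.1058, "dz": 0.0158, "roll": 0},
    {"dx": -0.0294, "dy": -0.1058, "dz": 0.0158, "roll": 0},
    {"dx": -0.0294, "dy": -0.1058, "dz": 0.0158, "roll": 0},
    {"dx": -0.0294, "dy": -0.1058, "dz": 0.0158, "roll": 0},
    {"dx": -0.0294, "dy": -0.1058, "dz": 0.0158, "roll": 0},
    {"dx": -0.0294, "dy": -0.1058, "dz": 0.0158, "roll": 0},
    {"dx": -0.0294, "dy": -0.1058, "dz": 0.0158, "roll": 0},
    {"dx": -0.0294, "dy": -0.1058, "dz": 0.0158, "roll": 0},
    {"dx": -0.0294, "dy": -0.1058, "dz": 0.0158, "roll": 0},
    {"dx": 0, "dy": 0, "dz": 0, "roll": 0},
  ],
)

```text
time: 2.1
position: [0.5267, 0.1542, 0.1594]
ee_rot: [[-0.914, -0.405, 0.0], [-0.405, 0.914, -0.001], [0.0, -0.001, -1.0]]
force: [0.1, 0.7, 1.0]
opening: 0.0856
finger_force: 0.0
```

```bash
python3 - <<'E'
from h import *
togo([.5234,.1563,.0625],114.4)
s=shot('side','side2.png');c=s['color'];P=pts(s)
m=(c.max(2)<70)&(P[...,2]>.04)&(P[...,2]<.1)&(np.hypot(P[...,0]-.523,P[...,1]-.156)<.05)
print(m.sum(),P[m].mean(0))
for lo,hi in((.089,.097),(.05,.061)):
    q=m&(P[...,2]>lo)&(P[...,2]<hi);print(q.sum(),cv2.minAreaRect(P[q][:,:2].astype(np.float32)*1000) if q.sum()>4 else '')
cv2.imwrite('pics/c2.png',cv2.resize(c[130:260,220:340,::-1],None,fx=4.5,fy=4.5,interpolation=cv2.INTER_CUBIC))
E
```

```text
t 2.1 pos [0.5267 0.1542 0.1594] yaw 113.92 F [0.1 0.7 1. ] open 0.0856
move [0.0044 0.0066 0.1938] roll -0.008
332 [0.52425806 0.14945587 0.06742706]
53 ((525.0371704101562, 154.8220672607422), (16.896560668945312, 26.113187789916992), 22.628908157348633)
186 ((525.8832397460938, 155.73910522460938), (34.819969177246094, 75.74666595458984), 24.13410758972168)
```

View pics/c2.png

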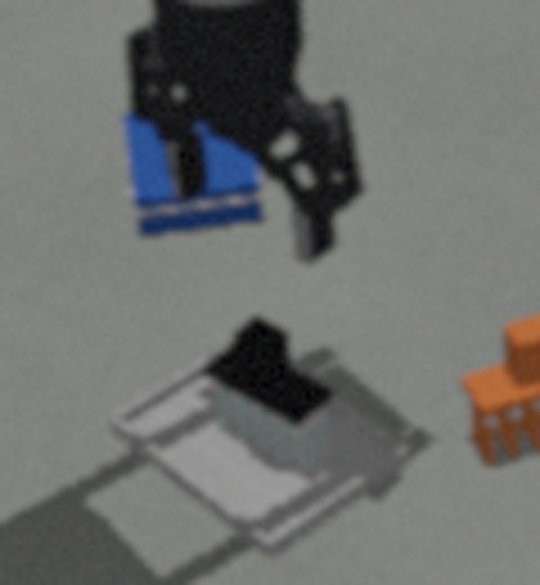

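The crop shows the open fingers at crop (185,180) and (315,240), straddling the black handle at (260,345). Both cameras agree within about 2 mm, so I go down.

Call:
apply_moves(
  deltas=[
    {"dx": 0.0037, "dy": 0.0055, "dz": 0.05, "roll": -0.006},
    {"dx": 0, "dy": 0, "dz": 0.06, "roll": 0},
    {"dx": 0, "dy": 0, "dz": 0.05, "roll": 0},
    {"dx": 0, "dy": 0, "dz": 0.034, "roll": 0},
    {"dx": 0, "dy": 0, "dz": 0, "roll": 0},
    {"dx": 0, "dy": 0, "dz": 0, "roll": 0},
  ],
)

```text
time: 2.9
position: [0.5214, 0.1599, 0.0639]
ee_rot: [[-0.908, -0.419, 0.001], [-0.419, 0.908, 0.0], [-0.001, 0.0, -1.0]]
force: [-0.3, -0.2, 0.4]
opening: 0.0859
finger_force: 0.0
```

Call:
apply_moves(
  deltas=[
    {"dx": 0, "dy": 0, "dz": 0, "roll": 0},
    {"dx": 0, "dy": 0, "dz": 0, "roll": 0},
    {"dx": 0, "dy": 0, "dz": 0, "roll": 0},
    {"dx": 0, "dy": 0, "dz": 0, "roll": 0},
    {"dx": 0, "dy": 0, "dz": 0, "roll": 0},
    {"dx": 0, "dy": 0, "dz": 0, "roll": 0},
    {"dx": 0, "dy": 0, "dz": 0, "roll": 0},
  ],
  jaw=0,
)

```text
time: 3.78
position: [0.522, 0.1591, 0.0638]
ee_rot: [[-0.908, -0.418, 0.001], [-0.418, 0.908, 0.0], [-0.001, -0.0, -1.0]]
force: [0.2, 0.1, 5.5]
opening: 0.025
finger_force: 59.6
```

Call:
apply_moves(
  deltas=[
    {"dx": 0, "dy": 0, "dz": -0.01, "roll": 0},
    {"dx": 0, "dy": 0, "dz": -0.04, "roll": 0},
    {"dx": 0, "dy": 0, "dz": -0.06, "roll": 0},
    {"dx": 0, "dy": 0, "dz": -0.06, "roll": 0},
    {"dx": 0, "dy": 0, "dz": -0.04, "roll": 0},
    {"dx": 0, "dy": 0, "dz": 0, "roll": 0.122},
    {"dx": 0, "dy": 0, "dz": 0, "roll": 0.122},
    {"dx": 0, "dy": 0, "dz": 0, "roll": 0.122},
    {"dx": 0, "dy": 0, "dz": 0, "roll": 0.124},
    {"dx": 0, "dy": 0, "dz": 0, "roll": 0},
  ],
)

```text
time: 5.03
position: [0.5209, 0.1589, 0.1677]
ee_rot: [[-0.997, 0.08, -0.001], [0.08, 0.997, -0.0], [0.001, -0.0, -1.0]]
force: [0.0, 0.2, -1.3]
opening: 0.0245
finger_force: 59.0
```

```bash
python3 -c "
from h import *;togo([.5613,-.1606,.168],85)"
```

```text
t 5.025 pos [0.5209 0.1589 0.1677] yaw 85.42 F [ 0.   0.2 -1.3] open 0.0245
move [-1.316e-01 -6.306e-01 -5.000e-04] roll 0.007
```

Call:
apply_moves(
  deltas=[
    {"dx": -0.0165, "dy": -0.05, "dz": 0, "roll": 0.003},
    {"dx": -0.0165, "dy": -0.08, "dz": 0, "roll": 0},
    {"dx": -0.0165, "dy": -0.09, "dz": 0, "roll": 0},
    {"dx": -0.0165, "dy": -0.09, "dz": 0, "roll": 0},
    {"dx": -0.0165, "dy": -0.09, "dz": 0, "roll": 0},
    {"dx": -0.0165, "dy": -0.09, "dz": 0, "roll": 0},
    {"dx": -0.0165, "dy": -0.08, "dz": 0, "roll": 0},
    {"dx": -0.0165, "dy": -0.06, "dz": 0, "roll": 0},
    {"dx": 0, "dy": 0, "dz": 0, "roll": 0},
    {"dx": 0, "dy": 0, "dz": 0, "roll": 0},
  ],
)

```text
time: 6.28
position: [0.5601, -0.1599, 0.1678]
ee_rot: [[-0.996, 0.084, -0.001], [0.084, 0.996, 0.001], [0.001, 0.001, -1.0]]
force: [0.2, 0.9, -1.2]
opening: 0.0249
finger_force: 59.2
```

```bash
python3 - <<'E'
from h import *
togo([.5613,-.1606,.145],85)
s=shot('side','side3.png');t=shot('top','top3.png')
a=cv2.resize(s['color'][190:350,270:430,::-1],(480,480),interpolation=cv2.INTER_CUBIC)
b=t['color'][200:300,360:460,::-1];b=cv2.resize(b,(320,320),interpolation=cv2.INTER_CUBIC)
o=np.zeros((480,800,3),np.uint8);o[:,:480]=a;o[:320,480:]=b;cv2.imwrite('pics/c3.png',o)
P=pts(s);c=s['color']
m=(c.max(2)<60)&(P[...,2]>.05)&(P[...,2]<.2)&(np.hypot(P[...,0]-.56,P[...,1]+.16)<.06)
print(m.sum(),np.percentile(P[m],[2,50,98],axis=0).round(3))
E
```

```text
t 6.275 pos [ 0.5601 -0.1599  0.1678] yaw 85.2 F [ 0.2  0.9 -1.2] open 0.0249
move [-0.0025 -0.0013  0.0455] roll 0.0034
340 [[ 0.546 -0.197  0.157]
 [ 0.554 -0.177  0.162]
 [ 0.573 -0.128  0.199]]
```

View pics/c3.png

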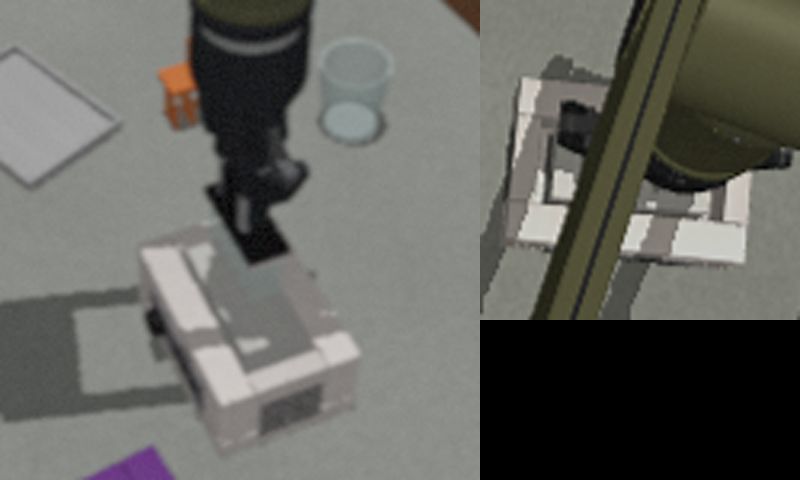

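The left part shows the carrier held above the dryer, with its bar ends near (215,195) and (270,250). The right part shows the arm hiding the block from the top camera. I'll measure the bar and slots both in the side camera so the calibration error cancels.

```bash
python3 - <<'E'
from h import *
s=dict(np.load('pics/side3.npz'));P=pts(s);c=s['color']
m=(c.max(2)<60)&(P[...,2]>.155)&(P[...,2]<.167)&(np.hypot(P[...,0]-.56,P[...,1]+.16)<.06)
n,l,st,_=cv2.connectedComponentsWithStats(m.astype(np.uint8));print(st[1:].tolist())
x=P[m][:,:2].astype(np.float32)*1000;print('bar',cv2.minAreaRect(x))
a=np.radians(-5);u=np.array([np.cos(a),np.sin(a)]);w=np.array([-u[1],u[0]])
print('x extents',np.percentile(x@u,[0,2,98,100]),'y ext',np.percentile(x@w,[0,2,98,100]))
p=np.array([560.1,-159.9]);print('tcp',p@u,p@w)
s=dict(np.load('pics/side.npz'));c=s['color'];g=c.max(2).astype(np.float32)
roi=np.zeros(g.shape,np.uint8)
Q=[];Mi=s['camera_from_world'];K=s['intrinsics']
for dx,dy in((-21,-48),(21,-48),(21,48),(-21,48)):
    q=np.append((np.array([561.3,-160.7])+dx*u+dy*w)/1000,[.078,1]);k=Mi@q;Q.append([K[0,0]*k[0]/-k[2]+K[0,2],K[1,1]*-k[1]/-k[2]+K[1,2]])
cv2.fillConvexPoly(roi,np.round(Q).astype(int),1)
d=((g<np.median(g[roi>0])-25)&(roi>0)).astype(np.uint8)
for k in cv2.findContours(d,0,1)[0]:
    if cv2.contourArea(k)>5:
        (cu,cv_),wh,an=cv2.minAreaRect(k);q=ray(s,cu,cv_,.078)*1000;print('slot',round(cu,1),round(cv_,1),np.round(wh,1),q[:2].round(1),'x,y in dryer axes',(q[:2]@u).round(1),(q[:2]@w).round(1))
for q in ([564.1,-128.9],[562.1,-145.2],[561.3,-160],[560.4,-177],[558.5,-192.9]): print('top',(np.array(q)@u).round(1),(np.array(q)@w).round(1))
E
```

```text
[[339, 252, 27, 26, 226]]
bar ((561.34912109375, -162.38742065429688), (73.00479888916016, 29.836593627929688), 85.04486083984375)
x extents [558.43765682 558.82245389 587.06689634 588.29763518] y ext [-149.33924011 -148.14198033  -77.64542123  -76.35281089]
tcp 571.9048536665372 -110.47560071190678
slot 357.4 296.7 [ 1.6 11.7] [ 560.7 -191. ] x,y in dryer axes 575.2 -141.4
slot 354.5 291.1 [ 1.3 11.7] [ 562.9 -175. ] x,y in dryer axes 576.0 -125.3
slot 351.0 286.0 [ 1.3 10.8] [ 563.2 -158.8] x,y in dryer axes 574.9 -109.2
slot 348.0 281.0 [ 1.3 10.8] [ 564.4 -143.3] x,y in dryer axes 574.7 -93.6
slot 345.0 276.0 [ 1.3 10.8] [ 565.6 -127.5] x,y in dryer axes 574.6 -77.7
top 573.2 -79.2
top 572.6 -95.7
top 573.1 -110.5
top 573.7 -127.5
top 573.2 -143.5
```

Call:
apply_moves(
  deltas=[
    {"dx": -0.0026, "dy": 0.001, "dz": 0.02, "roll": 0.002},
    {"dx": 0, "dy": 0, "dz": 0.02, "roll": 0},
    {"dx": 0, "dy": 0, "dz": 0.01, "roll": 0},
    {"dx": 0, "dy": 0, "dz": 0.004, "roll": 0},
    {"dx": 0, "dy": 0, "dz": 0.004, "roll": 0},
    {"dx": 0, "dy": 0, "dz": 0.002, "roll": 0},
    {"dx": 0, "dy": 0, "dz": 0.002, "roll": 0},
    {"dx": 0, "dy": 0, "dz": 0, "roll": 0},
  ],
)

```text
time: 7.38
position: [0.5621, -0.1601, 0.1373]
ee_rot: [[-0.996, 0.087, 0.0], [0.087, 0.996, -0.0], [-0.0, -0.0, -1.0]]
force: [-0.9, 0.2, -2.0]
opening: 0.0249
finger_force: 59.2
```

Call:
apply_moves(
  deltas=[
    {"dx": 0, "dy": 0, "dz": 0.002, "roll": 0},
    {"dx": 0, "dy": 0, "dz": 0.002, "roll": 0},
    {"dx": 0, "dy": 0, "dz": 0, "roll": 0},
  ],
)

```text
time: 7.75
position: [0.562, -0.16, 0.1351]
ee_rot: [[-0.996, 0.086, -0.0], [0.086, 0.996, 0.0], [0.0, 0.0, -1.0]]
force: [0.3, 0.2, -1.9]
opening: 0.0251
finger_force: 59.2
```

Call:
apply_moves(
  deltas=[
    {"dx": 0, "dy": 0, "dz": 0.002, "roll": 0},
    {"dx": 0, "dy": 0, "dz": 0, "roll": 0},
  ],
)

```text
time: 8.0
position: [0.5621, -0.16, 0.1341]
ee_rot: [[-0.996, 0.086, -0.0], [0.086, 0.996, 0.0], [0.0, 0.0, -1.0]]
force: [-0.1, -0.2, -2.3]
opening: 0.0248
finger_force: 59.2
```

Call:
apply_moves(
  deltas=[
    {"dx": 0, "dy": 0, "dz": 0.002, "roll": 0},
    {"dx": 0, "dy": 0, "dz": 0.002, "roll": 0},
    {"dx": 0, "dy": 0, "dz": 0, "roll": 0},
  ],
)

```text
time: 8.38
position: [0.562, -0.16, 0.1321]
ee_rot: [[-0.996, 0.086, -0.0], [0.086, 0.996, 0.0], [0.0, 0.0, -1.0]]
force: [-0.6, 0.2, -0.9]
opening: 0.0253
finger_force: 59.2
```

Call:
apply_moves(
  deltas=[
    {"dx": 0, "dy": 0, "dz": 0.002, "roll": 0},
    {"dx": 0, "dy": 0, "dz": 0.002, "roll": 0},
    {"dx": 0, "dy": 0, "dz": 0, "roll": 0},
  ],
)

```text
time: 8.75
position: [0.562, -0.1599, 0.1301]
ee_rot: [[-0.996, 0.086, -0.0], [0.086, 0.996, 0.0], [0.0, 0.0, -1.0]]
force: [0.4, 0.1, -1.5]
opening: 0.0252
finger_force: 59.2
```

Call:
apply_moves(
  deltas=[
    {"dx": 0, "dy": 0, "dz": 0.003, "roll": 0},
    {"dx": 0, "dy": 0, "dz": 0.003, "roll": 0},
    {"dx": 0, "dy": 0, "dz": 0.003, "roll": 0},
    {"dx": 0, "dy": 0, "dz": 0, "roll": 0},
  ],
)

```text
time: 9.25
position: [0.562, -0.16, 0.1255]
ee_rot: [[-0.996, 0.086, -0.0], [0.086, 0.996, 0.0], [0.0, 0.0, -1.0]]
force: [-0.3, -0.1, 0.2]
opening: 0.0248
finger_force: 59.3
```

```bash
python3 - <<'E'
from h import *
togo([.5613,-.1606,.093],85)
s=shot('side','side4.png')
cv2.imwrite('pics/c4.png',cv2.resize(s['color'][240:340,300:400,::-1],(600,600),interpolation=cv2.INTER_CUBIC))
E
```

```text
t 9.25 pos [ 0.562  -0.16    0.1255] yaw 85.04 F [-0.3 -0.1  0.2] open 0.0248
move [ 0.0012 -0.0014  0.065 ] roll 0.0007
```

View pics/c4.png

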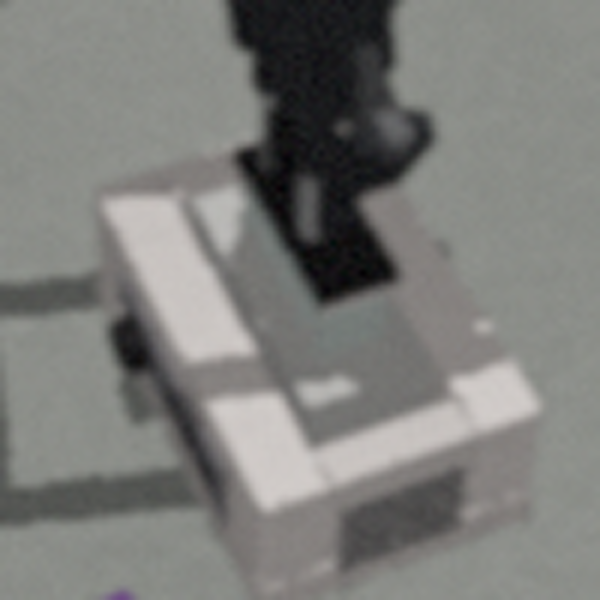

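The picture shows the bar at crop (320,240), still high, and the block shaded beneath it. The slides seem to be entering with little force, so I continue gently.

Call:
apply_moves(
  deltas=[
    {"dx": 0, "dy": 0, "dz": 0.002, "roll": 0},
    {"dx": 0, "dy": 0, "dz": 0.002, "roll": 0},
    {"dx": 0, "dy": 0, "dz": 0, "roll": 0},
    {"dx": 0, "dy": 0, "dz": 0, "roll": 0},
  ],
)

```text
time: 9.8
position: [0.5621, -0.16, 0.1237]
ee_rot: [[-0.996, 0.086, -0.0], [0.086, 0.996, -0.0], [0.0, -0.0, -1.0]]
force: [-0.5, 0.1, -1.5]
opening: 0.0253
finger_force: 59.3
```

```bash
python3 - <<'E'
from h import *
o=r.observe();print(o['position'],o['force'],o['torque'])
for f in('side3','side4'):
    s=dict(np.load(f'pics/{f}.npz'));P=pts(s);c=s['color'];z=P[...,2]
    m=(c.max(2)<60)&(z>.09)&(z<.17)&(np.hypot(P[...,0]-.56,P[...,1]+.16)<.045)
    h,e=np.histogram(z[m],np.arange(.1,.17,.003));print(f,e[h.argmax()],h)
    m=(c.min(2)>70)&(z>.06)&(z<.1)&(abs(P[...,0]-.56)<.02)&(abs(P[...,1]+.16)<.05)
    print('block z',m.sum(),np.percentile(z[m],[10,50,90]).round(4))
s=dict(np.load('pics/side.npz'));P=pts(s);z=P[...,2];m=(abs(P[...,0]-.56)<.02)&(abs(P[...,1]+.16)<.05)
print('block0',np.percentile(z[m],[10,50,90]).round(4))
E
```

```text
[ 0.56211858 -0.1599941   0.12371314] [-0.48693917  0.08300016 -1.53567242] [ 0.07842523 -0.02272627 -0.02692764]
side3 0.16000000000000006 [  0   0   0   0   0   0   0   0   0   0   0   0   0   0   0   0   0   0
   8  48 153  16   3]
block z 521 [0.073  0.0775 0.0797]
side4 0.11800000000000002 [  0   0   0   0   6  64 127  10   7   3   6  13   9  11  13  10  10   7
  15   5   8   2   4]
block z 485 [0.0749 0.0784 0.0902]
block0 [0.0721 0.0778 0.0799]
```

The bar tracks the TCP, the block hasn't sunk and only the weight is felt, so the slides are in the slots.

Call:
apply_moves(
  deltas=[
    {"dx": 0, "dy": 0, "dz": 0.004, "roll": 0},
    {"dx": 0, "dy": 0, "dz": 0.004, "roll": 0},
    {"dx": 0, "dy": 0, "dz": 0.004, "roll": 0},
    {"dx": 0, "dy": 0, "dz": 0.004, "roll": 0},
    {"dx": 0, "dy": 0, "dz": 0.004, "roll": 0},
    {"dx": 0, "dy": 0, "dz": 0, "roll": 0},
  ],
)

```text
time: 10.55
position: [0.562, -0.1599, 0.1135]
ee_rot: [[-0.996, 0.086, -0.0], [0.086, 0.996, 0.0], [0.0, 0.0, -1.0]]
force: [-0.3, -0.0, -1.3]
opening: 0.0254
finger_force: 59.3
```

Call:
apply_moves(
  deltas=[
    {"dx": 0, "dy": 0, "dz": 0.004, "roll": 0},
    {"dx": 0, "dy": 0, "dz": 0.004, "roll": 0},
    {"dx": 0, "dy": 0, "dz": 0.004, "roll": 0},
    {"dx": 0, "dy": 0, "dz": 0.004, "roll": 0},
    {"dx": 0, "dy": 0, "dz": 0.004, "roll": 0},
    {"dx": 0, "dy": 0, "dz": 0, "roll": 0},
  ],
)

```text
time: 11.3
position: [0.562, -0.1599, 0.1035]
ee_rot: [[-0.996, 0.086, -0.0], [0.086, 0.996, 0.0], [0.0, 0.0, -1.0]]
force: [0.0, 0.2, -0.3]
opening: 0.0245
finger_force: 59.3
```

Call:
apply_moves(
  deltas=[
    {"dx": 0, "dy": 0, "dz": 0.004, "roll": 0},
    {"dx": 0, "dy": 0, "dz": 0.002, "roll": 0},
    {"dx": 0, "dy": 0, "dz": 0.002, "roll": 0},
    {"dx": 0, "dy": 0, "dz": 0, "roll": 0},
  ],
)

```text
time: 11.8
position: [0.562, -0.16, 0.0996]
ee_rot: [[-0.996, 0.086, -0.0], [0.086, 0.996, 0.0], [0.0, 0.0, -1.0]]
force: [-0.6, -0.4, -0.9]
opening: 0.0249
finger_force: 59.3
```

Call:
apply_moves(
  deltas=[
    {"dx": 0, "dy": 0, "dz": 0.004, "roll": 0},
    {"dx": 0, "dy": 0, "dz": 0.002, "roll": 0},
    {"dx": 0, "dy": 0, "dz": 0.002, "roll": 0},
    {"dx": 0, "dy": 0, "dz": 0, "roll": 0},
  ],
)

```text
time: 12.3
position: [0.562, -0.16, 0.0956]
ee_rot: [[-0.996, 0.086, -0.0], [0.086, 0.996, 0.0], [0.0, 0.0, -1.0]]
force: [-0.1, -0.4, -1.3]
opening: 0.025
finger_force: 59.3
```

Call:
apply_moves(
  deltas=[
    {"dx": 0, "dy": 0, "dz": 0.002, "roll": 0},
    {"dx": 0, "dy": 0, "dz": 0.002, "roll": 0},
    {"dx": 0, "dy": 0, "dz": 0, "roll": 0},
  ],
)

```text
time: 12.68
position: [0.562, -0.16, 0.0936]
ee_rot: [[-0.996, 0.086, -0.0], [0.086, 0.996, 0.0], [0.0, 0.0, -1.0]]
force: [-0.7, 0.9, -2.6]
opening: 0.0253
finger_force: 59.3
```

Call:
apply_moves(
  deltas=[
    {"dx": 0, "dy": 0, "dz": 0.001, "roll": 0},
    {"dx": 0, "dy": 0, "dz": 0.001, "roll": 0},
    {"dx": 0, "dy": 0, "dz": 0, "roll": 0},
  ],
)

```text
time: 13.05
position: [0.5622, -0.16, 0.0928]
ee_rot: [[-0.996, 0.086, 0.0], [0.086, 0.996, -0.0], [-0.0, -0.0, -1.0]]
force: [0.1, 0.5, -0.5]
opening: 0.0249
finger_force: 59.5
```

Call:
apply_moves(
  deltas=[
    {"dx": 0, "dy": 0, "dz": 0.001, "roll": 0},
    {"dx": 0, "dy": 0, "dz": 0.001, "roll": 0},
    {"dx": 0, "dy": 0, "dz": 0, "roll": 0},
  ],
)

```text
time: 13.42
position: [0.5622, -0.16, 0.092]
ee_rot: [[-0.996, 0.086, 0.0], [0.086, 0.996, -0.0], [-0.0, -0.0, -1.0]]
force: [-1.3, -0.2, 3.9]
opening: 0.0255
finger_force: 59.8
```

Call:
apply_moves(
  deltas=[
    {"dx": 0, "dy": 0, "dz": 0.001, "roll": 0},
    {"dx": 0, "dy": 0, "dz": 0.001, "roll": 0},
    {"dx": 0, "dy": 0, "dz": 0, "roll": 0},
  ],
)

```text
time: 13.8
position: [0.5622, -0.16, 0.0908]
ee_rot: [[-0.996, 0.086, 0.0], [0.086, 0.996, -0.0], [-0.0, -0.0, -1.0]]
force: [-0.9, 0.5, 3.0]
opening: 0.0253
finger_force: 59.9
```

Contact came at the expected home height (about 5 N and just starting to sink). I ease up 1 mm, release and back away.

Call:
apply_moves(
  deltas=[
    {"dx": 0, "dy": 0, "dz": -0.002, "roll": 0},
    {"dx": 0, "dy": 0, "dz": 0, "roll": 0},
  ],
)

```text
time: 14.05
position: [0.5622, -0.16, 0.0918]
ee_rot: [[-0.996, 0.086, 0.0], [0.086, 0.996, -0.0], [-0.0, -0.0, -1.0]]
force: [-1.1, -0.0, 2.1]
opening: 0.0252
finger_force: 59.9
```

Call:
apply_moves(
  deltas=[
    {"dx": 0, "dy": 0, "dz": 0, "roll": 0},
    {"dx": 0, "dy": 0, "dz": 0, "roll": 0},
    {"dx": 0, "dy": 0, "dz": 0, "roll": 0},
    {"dx": 0, "dy": 0, "dz": 0, "roll": 0},
    {"dx": 0, "dy": 0, "dz": 0, "roll": 0},
    {"dx": 0, "dy": 0, "dz": 0, "roll": 0},
  ],
  jaw=1,
)

```text
time: 14.8
position: [0.5621, -0.16, 0.0917]
ee_rot: [[-0.996, 0.086, 0.0], [0.086, 0.996, -0.0], [-0.0, -0.0, -1.0]]
force: [0.2, 0.2, -1.0]
opening: 0.0852
finger_force: 0.0
```

Call:
apply_moves(
  deltas=[
    {"dx": 0, "dy": 0, "dz": -0.01, "roll": 0},
    {"dx": 0, "dy": 0, "dz": -0.04, "roll": 0},
    {"dx": 0, "dy": 0, "dz": -0.08, "roll": 0},
    {"dx": 0, "dy": 0, "dz": -0.1, "roll": 0},
    {"dx": 0, "dy": 0, "dz": -0.07, "roll": 0},
    {"dx": 0.04, "dy": 0.1, "dz": 0, "roll": 0},
    {"dx": 0.05, "dy": 0.1, "dz": 0, "roll": 0},
    {"dx": 0.05, "dy": 0.1, "dz": 0, "roll": 0},
    {"dx": 0.04, "dy": 0.1, "dz": 0, "roll": 0},
    {"dx": 0, "dy": 0, "dz": 0, "roll": 0},
  ],
)

```text
time: 16.05
position: [0.488, 0.0501, 0.2423]
ee_rot: [[-0.997, 0.082, -0.0], [0.082, 0.997, 0.001], [0.0, 0.001, -1.0]]
force: [-0.3, 0.9, -1.0]
opening: 0.0856
finger_force: 0.0
```

```bash
python3 - <<'E'
from h import *
t=shot('top','top5.png');s=shot('side','side5.png')
a=cv2.resize(s['color'][230:350,290:410,::-1],(400,400),interpolation=cv2.INTER_CUBIC)
b=cv2.resize(t['color'][200:300,360:460,::-1],(400,400),interpolation=cv2.INTER_CUBIC)
cv2.imwrite('pics/c5.png',np.hstack([a,b]))
for q in(t,s):
    P=pts(q);z=P[...,2];m=(q['color'].max(2)<65)&(z>.075)&(z<.13)&(np.hypot(P[...,0]-.56,P[...,1]+.16)<.05)
    b=m&(z<.093)&(z>.08);h=m&(z>.112)
    print(np.median(z[b]),np.median(z[h]),cv2.minAreaRect(P[b][:,:2].astype(np.float32)*1000))
    A=np.c_[P[b][:,:2]-[.56,-.16],np.ones(b.sum())];print('tilt',np.linalg.lstsq(A,z[b],rcond=None)[0])
E
```

```text
0.08604230762316767 0.12171747066365224 ((561.567626953125, -160.78952026367188), (74.25961303710938, 30.280282974243164), 85.01774597167969)
tilt [0.00965667 0.00110595 0.08595723]
0.08643544644272305 0.12155948385066506 ((562.766845703125, -159.56809997558594), (77.05406951904297, 28.583417892456055), 86.74295806884766)
tilt [0.00734014 0.00724131 0.0866047 ]
```

View pics/c5.png

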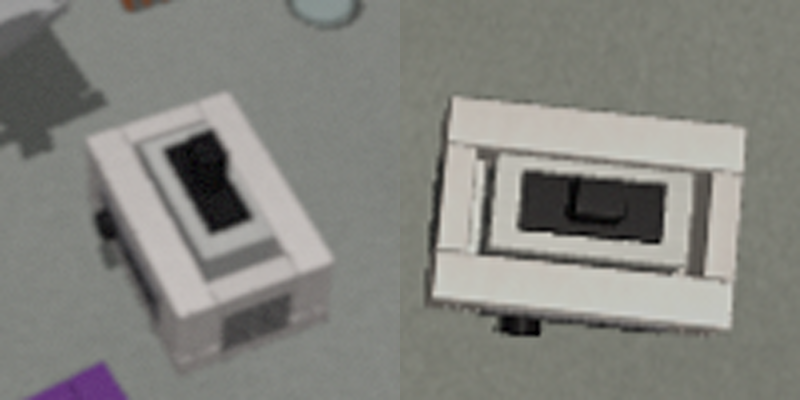

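Both views show the bar lying flat and centred on the block at (592,205) on the right and (208,180) on the left. Its top is at 86 mm, exactly home, and the gripper is clear.

```bash
python3 -c "
from plant import r;print(r.job_done())"
```

```text
the job is handed in; nothing more can be done
None
```

The slide carrier is home in the white dryer, with all five slides in their slots and the crossbar flat on the block; I let go, backed the gripper clear and handed the job in after about 16 s of robot time, leaving the other objects untouched.

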